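Put the flask ring weight away on its post

ROBOT

A 6-joint arm with a two-finger parallel gripper is mounted at the origin on a cart in front of the work surface, level with it; the furniture and walls round the work are solid. World frame = base frame: x ahead of the robot, y to its left, z up, the work surface at z = 0. Lengths are in mm, angles in rad, forces in N, time in s.
With the tool pointing down it reaches from about 300 to 775 mm from the base axis. Payload 14.6 kg.
Tool frame: the origin (TCP) lies at the very end of the fingers, on their centre line; the grasp point (between the pads) lies 19 mm behind it (grip_point_offset is the distance from the TCP to the grasp point, in mm); z points along the fingers, y is the line along which they close (so a half turn about z gives the same grasp; the last joint's range is limited). The gripper opens to 94 mm and grips with 3 to 60 N. Pads are 16 mm wide; open, the fingers measure 119 mm over their backs; the gripper's body (75 mm by 177 mm) begins 78 mm behind the grasp point.
Start: joints at [1.21, 0.3, 1.521, -0, 1.321, -0.067], TCP at [159.273, 526.423, 205.446] pointing down, gripper open.
Joint ranges: [-3.03, 3.03], [-0.79, 2.21], [0.23, 2.52], [-1.04, 4.18], [0, 3.07], [-2.55, 2.55]. Speed limits (rad/s): [2.22, 2.22, 2.57, 3.14, 3.14, 3.14].

INTERFACE

Orientations are given as [roll, pitch, yaw] about the fixed x, y, z axes, in that order (R = Rz(yaw) Ry(pitch) Rx(roll)).
In Python, from cell import read_state, camera, camera_info, sign_off, grip_point_offset gives the robot as it stands.
- The arm moves only by the shell command python3 -m handwheel 'ROWS' [FORCE]. ROWS is text: rows parted by semicolons, each of 5 numbers parted by spaces: the shift along the world's x, y, z in units of 40 mm (1.0 is 40 mm), then the turn about the world's z in units of 5 degrees (1.0 is 5 degrees), then the closure, from 0 (fully open) to 1 (shut). In form: dx dy dz yaw gripper; .... A call has 1 to 12 rows; each row shifts and turns the commanded pose from where the row before left it; what a row does not reach is not made up. A row lasts 1/12 s, in which the tool goes at most 41.7 mm and 7.16 degrees, less where a joint would pass 70% of its speed; a pose out of reach is approached as far as the arm can. A call is refused whole if a number of a shift passes 1 or a number of a turn 1, either way. A call with a gripper value outside its range is refused whole. The fingers move at their own pace and stop on an object; FORCE is the grip in N (left out, the last holds). Time passes only in rows, so rows that do not move let the fingers close. It gives the time, the measured TCP pose, the force, the opening and the grip force at its end, in the units of the state.
- read_state(): the state, without advancing time (a new reading comes with each control period).
- camera(name): name is "side" or "top" or "wrist"; returns (picture, depth): 400x640x3 uint8, red, green, blue; 400x640 float32, mm along the optical axis (not along the pixel's ray), 0 where there is no reading.
- camera_info(name): a dict with "intrinsics" (3x3 intrinsics, pixels), "world_from_camera" (4x4, takes a point from camera to world coordinates). Camera axes: x right, y down, z forward; pixel columns grow to the right and rows downward; lengths in mm; the calibration is good to about 2 mm. A picture is of the moment at which its call begins: read the wrist's pose just before it. camera_info takes no time and is no camera call; for the wrist camera it gives the pose at the moment of the call.
- sign_off(): hands the job in; it is judged then, once.
The state is a dict: "clock": time; "joints": joint angles; "qd": joint speeds; "effort": joint torques, N m; "eef_pos": TCP position; "eef_rot": TCP orientation; "wrist_force": force on the tool from outside, world axes, zero at the start; "moment": the same for the moment, N m; "finger_gap": finger opening in mm; "finger_force": force on a finger pad.
Only numpy, scipy, OpenCV 4.12 (cv2) and the standard library are available. Lean on these libraries where they do the work, as an engineer would, in place of code of your own. Each camera call takes 0.05 s, during which the arm holds its last target. There are 200 camera calls.

TASK

Put the yellow ring weight away: thread it over the yellow post so that it lies flat on the stand's foot, and let go of it. Leave the blue ring weight where it is.

Things in the scene. Friction and masses are not known exactly. Their poses are not given: they have to be found in the camera images.
- yellow_ring_center (a point): centre (half-way up, on the axis) of the yellow plastic-coated ring weight, the one to put away. A plain round ring lying flat on the bench: outer diameter 54 mm, hole 34 mm right through, wall 10 mm, height 28 mm (so this point is 14 mm above what it lies on); about 0.3 kg, loose. z axis = ring axis, up; any yaw is equivalent.
- yellow_post_tip (a point): top end of the yellow post of a storage stand, where the yellow ring belongs. The post is upright, round, 12 mm in diameter with a domed end, and stands in the centre of a flat grey round foot 76 mm in diameter and 12 mm high; the top end is 66 mm above the bench (54 mm above the foot). The stand does not move. z axis up along the post.
- blue_ring_center (a point): centre (half-way up, on the axis) of the blue plastic-coated ring weight, of the same shape, to be left alone. A plain round ring lying flat on the bench: outer diameter 54 mm, hole 34 mm right through, wall 10 mm, height 28 mm (so this point is 14 mm above what it lies on); about 0.3 kg, loose. z axis = ring axis, up; any yaw is equivalent.
- blue_post_tip (a point): top end of the blue post of a storage stand, of the same shape, stays empty. The post is upright, round, 12 mm in diameter with a domed end, and stands in the centre of a flat grey round foot 76 mm in diameter and 12 mm high; the top end is 66 mm above the bench (54 mm above the foot). The stand does not move. z axis up along the post.

How it is judged:
By the outcome, as a careful person would: the job done as asked, in the order asked, and still so for the second after the job is handed in, with the robot touching nothing.
It also fails if it takes over 35 s, if anything falls off the work surface, if the arm or the gripper's body presses on something with over 40 N, if the wrist force passes 120 N, or if a joint passes its speed limit or range.

## Working session

There is one attempt and no reset: what is moved stays moved. The work goes in short steps, Python scripts to look and compute and a shell command to move; the robot and the scene stay as the last step left them, time stands still between calls to the robot, and variables do not carry over. Pictures are saved under pics/ and viewed, at most 10 in all, crops included, and the job is handed in when it is done.

```bash
mkdir -p pics; cat > h.py <<'E'
import numpy as np, cv2
from cell import *
def snap(name,fn):
    ci=camera_info(name); im,d=camera(name)
    cv2.imwrite('pics/'+fn+'.png',im[:,:,::-1]); np.savez('pics/'+fn+'.npz',im=im,d=d,K=ci['intrinsics'],T=ci['world_from_camera'])
def load(fn): return np.load('pics/'+fn+'.npz')
def cloud(z):
    d=z['d'];K=z['K'];v,u=np.indices(d.shape)
    p=np.stack([(u-K[0,2])/K[0,0]*d,(v-K[1,2])/K[1,1]*d,d,np.ones_like(d)],-1)
    return (p@np.array(z['T']).T)[...,:3]
E
python3 - <<'E'
from h import *
s=read_state();print(s['clock'],s['eef_pos'],s['eef_rot'],s['finger_gap'],grip_point_offset)
for n in('top','side'):
    snap(n,n+'1'); z=load(n+'1'); P=cloud(z); hsv=cv2.cvtColor(z['im'],cv2.COLOR_RGB2HSV)
    print(n,np.round(z['T'],2).tolist(),z['K'].tolist())
    for c,lo,hi in(('y',20,35),('b',95,125)):
        m=((hsv[...,0]>=lo)&(hsv[...,0]<=hi)&(hsv[...,1]>110)&(hsv[...,2]>60)).astype(np.uint8)
        k,l,st,ce=cv2.connectedComponentsWithStats(m)
        for i in range(1,k):
            if st[i,4]>25:
                q=P[(l==i)&(z['d']>0)]
                if len(q): print(c,st[i].tolist(),np.round(np.median(q,0)),np.round(np.percentile(q,3,axis=0)),np.round(np.percentile(q,97,axis=0)))
E
```

```text
0.0 [159.18119433 526.1866215  204.89026808] [-3.14045650e+00 -8.60280492e-05  2.84783440e+00] 94.10386565011038 18.8
top [[0.01, -1.0, 0.08, 454.94], [-1.0, -0.02, -0.03, -121.23], [0.04, -0.08, -1.0, 914.29], [0.0, 0.0, 0.0, 1.0]] [[384.77968400612133, 0.0, 323.180939222504], [0.0, 384.77968400612133, 206.72366356507123], [0.0, 0.0, 1.0]]
y [289, 169, 8, 10, 57] [601. -79.  30.] [597. -87.  10.] [608. -70.  66.]
y [345, 170, 24, 24, 325] [ 588. -229.   28.] [ 563. -253.    1.] [ 612. -204.   32.]
b [377, 228, 25, 23, 333] [ 455. -307.   28.] [ 431. -331.    1.] [ 478. -281.   31.]
b [268, 235, 9, 8, 54] [454. -37.  35.] [444. -42.  11.] [461. -30.  67.]
side [[-0.96, -0.17, 0.21, 335.19], [-0.28, 0.62, -0.73, 470.26], [-0.01, -0.76, -0.65, 628.89], [0.0, 0.0, 0.0, 1.0]] [[414.68321453618154, 0.0, 315.81617032373975], [0.0, 414.68321453618154, 197.49141849230853], [0.0, 0.0, 1.0]]
y [201, 0, 11, 29, 92] [1114. -858.  194.] [1107. -893.  158.] [1122. -826.  225.]
y [285, 181, 24, 23, 463] [ 587. -219.   22.] [ 562. -252.    1.] [ 609. -202.   30.]
y [262, 217, 10, 23, 139] [602. -75.  36.] [597. -85.  11.] [612. -70.  66.]
b [349, 171, 23, 22, 431] [ 453. -295.   22.] [ 430. -328.    3.] [ 477. -280.   30.]
b [328, 248, 10, 24, 154] [451. -30.  34.] [444. -38.  12.] [459. -27.  66.]
```

View pics/top1.png

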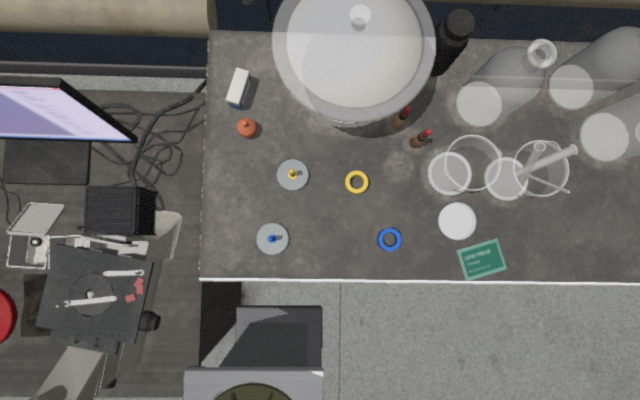

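View pics/side1.png

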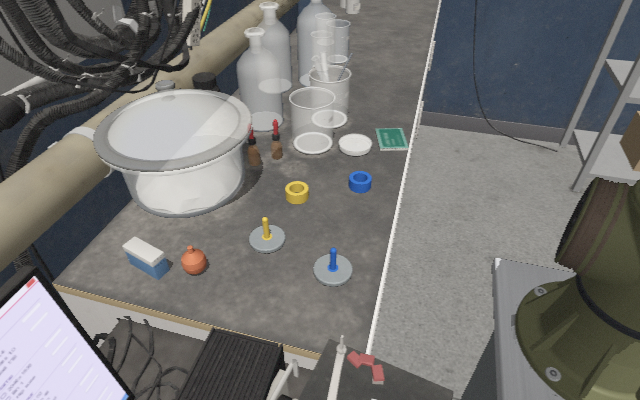

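The top view shows the yellow ring at (357,182), the yellow post at (292,174), the blue ring at (389,239) and the blue post at (271,239). The side view agrees. Ring top heights come out at about 28 and tips at about 66, as they should. Next I check the path for obstacles and refine the centres.

```bash
python3 - <<'E'
from h import *
Ps=[]
for n in('top1','side1'):
    z=load(n);P=cloud(z);Ps.append(P[z['d']>0])
    hsv=cv2.cvtColor(z['im'],cv2.COLOR_RGB2HSV)
    m=(hsv[...,0]>=20)&(hsv[...,0]<=35)&(hsv[...,1]>110)&(z['d']>0)
    r=P[m]; r=r[np.hypot(r[:,0]-588,r[:,1]+229)<45]; r=r[r[:,2]>22]
    t=P[m]; t=t[np.hypot(t[:,0]-603,t[:,1]+77)<20]; t=t[t[:,2]>20]
    print(n,'ring',cv2.minEnclosingCircle(r[:,:2].astype(np.float32)),r[:,2].max(),'post',np.round(t[t[:,2]>58].mean(0)),t[:,2].max())
    f=P[(abs(P[...,2]-12)<4)&(np.hypot(P[...,0]-603,P[...,1]+77)<50)]
    print('foot',cv2.minEnclosingCircle(f[:,:2].astype(np.float32)))
Q=np.vstack(Ps)
a=np.array([159,526.]);b=np.array([588,-229.]);e=(b-a)/868
s=(Q[:,:2]-a)@e; d=abs((Q[:,:2]-a)@[-e[1],e[0]])
for k in range(-50,950,100):
    w=Q[(s>k)&(s<k+100)&(d<130)]
    print(k,len(w),np.round(a+e*k),w[:,2].max().round() if len(w) else None)
for x in range(550,800,50):
    for y in range(-400,150,100):
        w=Q[(abs(Q[:,0]-x)<25)&(abs(Q[:,1]-y)<50)]; print(round(w[:,2].max()),end=' ')
    print(x)
E
python3 -m handwheel '0 0 1 0 0;0 0 1 0 0'
```

```text
top1 ring ((588.4896240234375, -228.66421508789062), 27.043174743652344) 34.430236106177745 post [603. -79.  64.] 67.45925288166904
foot ((605.0660400390625, -78.80787658691406), 37.98921585083008)
side1 ring ((588.0228881835938, -228.65660095214844), 28.183887481689453) 31.509150548654134 post [603. -76.  63.] 66.83360393009843
foot ((603.2911376953125, -76.8866958618164), 38.05644607543945)
-50 3291 [134. 569.] -21.0
50 311 [184. 483.] 205.0
150 6553 [233. 396.] 229.0
250 10698 [283. 309.] 161.0
350 11260 [332. 222.] 181.0
450 7973 [381. 135.] 7.0
550 10434 [431.  48.] 69.0
650 9283 [480. -39.] 67.0
750 8008 [ 530. -126.] 64.0
850 8889 [ 579. -213.] 195.0
145 7 34 17 7 5 550
146 31 33 67 16 5 600
146 8 7 16 14 5 650
115 177 187 176 67 38 700
171 209 217 207 56 57 750
clock: 0.27
eef_pos: [158.9, 525.5, 284.6]
eef_rot: [-3.136, -0.0, 2.848]
wrist_force: [0.0, -0.2, 1.3]
finger_gap: 94.0
finger_force: 0.0
```

```bash
python3 -m handwheel '0 0 1 0 0;.5 -.87 0 .4 0;.5 -.87 0 .4 0;.5 -.87 0 .4 0;.5 -.87 0 .4 0;.5 -.87 0 .4 0;.5 -.87 0 .4 0;.5 -.87 0 .4 0;.5 -.87 0 .4 0;.5 -.87 0 .2 0;.5 -.87 0 0 0;.5 -.87 0 0 0'
python3 - <<'E'
from h import *
Q=np.vstack([cloud(load(n))[load(n)['d']>0] for n in('top1','side1')])
for cx,cy in((588,-229),(603,-78)):
    w=Q[(abs(Q[:,0]-cx)<100)&(abs(Q[:,1]-cy)<170)&(Q[:,2]>75)]
    print(cx,cy,len(w))
    if len(w): print(w.min(0).round(),w.max(0).round())
E
```

```text
clock: 1.27
eef_pos: [379.6, 141.7, 325.5]
eef_rot: [3.142, 0.0, -3.138]
wrist_force: [0.3, 1.5, 0.4]
finger_gap: 93.9
finger_force: 0.0
588 -229 209
[ 590. -399.   75.] [ 688. -181.  171.]
603 -78 873
[ 686. -248.  151.] [ 703. -134.  177.]
```

```bash
python3 -m handwheel '.5 -.87 0 0 0;.5 -.87 0 0 0;.5 -.87 0 0 0;.5 -.87 0 0 0;.5 -.87 0 0 0;.5 -.87 0 0 0;.5 -.87 0 0 0;.5 -.87 -.2 0 0;.5 -.87 -.3 0 0;.5 -.87 -.4 0 0;.2 -.57 -.6 0 0;0 0 -.5 0 0' 
python3 -m handwheel '0 0 0 0 0'
python3 - <<'E'
from h import *
s=read_state(); snap('wrist','w1'); z=load('w1');P=cloud(z)
print(s['eef_pos'],np.round(z['T'],2).tolist())
hsv=cv2.cvtColor(z['im'],cv2.COLOR_RGB2HSV)
m=(hsv[...,0]>=20)&(hsv[...,0]<=35)&(hsv[...,1]>110)&(z['d']>0)
r=P[m]
for cx,cy in((588,-229),(603,-78)):
    q=r[(np.hypot(r[:,0]-cx,r[:,1]-cy)<45)&(r[:,2]>20)]
    if len(q)>10: print(cv2.minEnclosingCircle(q[:,:2].astype(np.float32)),q.mean(0),q[:,2].max())
w=P[(z['d']>0)&(abs(P[...,0]-588)<70)&(abs(P[...,1]+229)<130)&(P[...,2]>45)]
print(len(w)); 
if len(w): print(w.min(0),w.max(0))
E
```

```text
clock: 2.27
eef_pos: [586.7, -229.6, 242.9]
eef_rot: [3.141, -0.002, 3.141]
wrist_force: [-1.1, 0.1, 0.1]
finger_gap: 93.8
finger_force: 0.0
clock: 2.35
eef_pos: [585.2, -226.4, 240.6]
eef_rot: [3.138, -0.007, -3.14]
wrist_force: [0.4, -0.2, -0.8]
finger_gap: 93.7
finger_force: 0.0
[ 585.18796589 -226.38087138  240.55760246] [[-0.0, 0.97, 0.23, 520.54], [1.0, 0.0, 0.0, -227.26], [0.0, 0.23, -0.97, 420.19], [0.0, 0.0, 0.0, 1.0]]
((584.638427734375, -220.9763641357422), 36.27001190185547) [ 577.79932665 -220.09801648  196.15552442] 367.50218306176396
((603.7216186523438, -80.18234252929688), 6.142541885375977) [602.46201653 -82.59571917  49.60014882] 67.07712173020866
71435
[ 552.19091119 -306.63578406  239.51790038] [ 597.4884709  -146.67182605  376.26670112]
```

View pics/w1.png

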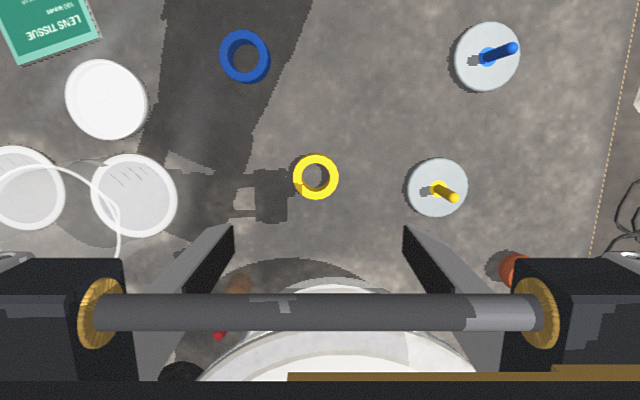

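The wrist view shows the yellow ring at (316,177), with the fingers straddling it along y, and the yellow post's foot at (437,187). There's nothing tall between the fingers.

```bash
python3 - <<'E'
from h import *
z=load('w1');P=cloud(z)
hsv=cv2.cvtColor(z['im'],cv2.COLOR_RGB2HSV)
m=(hsv[...,0]>=20)&(hsv[...,0]<=35)&(hsv[...,1]>110)&(z['d']>0)
r=P[m]
q=r[(np.hypot(r[:,0]-588,r[:,1]+229)<45)&(r[:,2]>22)&(r[:,2]<36)]
print(cv2.minEnclosingCircle(q[:,:2].astype(np.float32)),np.median(q,0))
t=r[(np.hypot(r[:,0]-603,r[:,1]+78)<20)&(r[:,2]>60)];print(t.mean(0))
f=P[(abs(P[...,2]-12)<4)&(np.hypot(P[...,0]-603,P[...,1]+77)<50)]
print('foot',cv2.minEnclosingCircle(f[:,:2].astype(np.float32)))
E
```

```text
((588.0284423828125, -230.03736877441406), 26.942808151245117) [ 587.67858548 -229.56063831   27.75261596]
[603.46323787 -80.8385247   63.70804117]
foot ((604.5397338867188, -79.97380828857422), 38.175411224365234)
```

```bash
python3 -m handwheel '.02 -.06 -1 0 0;0 0 -1 0 0;0 0 -1 0 0;0 0 -1 0 0;0 0 -.9 0 0;0 0 -.6 0 0;0 0 -.3 0 0;0 0 0 0 0;0 0 0 0 0' 25; python3 -c "from cell import *
print(read_state()['eef_pos'])"
```

```text
clock: 3.15
eef_pos: [588.3, -228.1, 16.1]
eef_rot: [-3.141, 0.002, -3.138]
wrist_force: [1.0, -0.8, 0.3]
finger_gap: 94.1
finger_force: 0.0
[ 588.28740193 -228.12021675   16.11954444]
```

```bash
python3 -m handwheel '0 0 -.2 0 0;0 0 0 0 0;0 0 0 0 1;0 0 0 0 1;0 0 0 0 1;0 0 0 0 1;0 0 0 0 1;0 0 0 0 1;0 0 0 0 1;0 0 0 0 1' 25
```

```text
clock: 3.98
eef_pos: [587.3, -228.2, 6.2]
eef_rot: [-3.141, 0.0, -3.139]
wrist_force: [0.1, -1.6, 0.6]
finger_gap: 54.0
finger_force: 25.0
```

The fingers stopped at 54 mm, the ring's diameter, so I have the ring. I'll lift it and move beside the post for a check.

```bash
python3 -m handwheel '0 0 .3 0 1;0 0 .6 0 1;0 0 .8 0 1;0 0 .6 0 1;0 0 .2 0 1;0 .5 0 0 1;.1 .8 0 0 1;.1 .8 0 0 1;.1 .8 0 0 1;.1 .6 0 0 1;0 .25 0 0 1;0 0 0 0 1'
python3 -m handwheel '0 0 0 0 1;0 0 0 0 1'
python3 - <<'E'
from h import *
print(read_state()['eef_pos'])
for n in('top','side'): snap(n,n+'2')
snap('wrist','w2')
for n in('top2','side2'):
    z=load(n);P=cloud(z);hsv=cv2.cvtColor(z['im'],cv2.COLOR_RGB2HSV)
    m=(hsv[...,0]>=20)&(hsv[...,0]<=35)&(hsv[...,1]>110)&(z['d']>0)
    r=P[m]; q=r[(np.hypot(r[:,0]-604,r[:,1]+79)<45)&(r[:,2]>75)&(r[:,2]<140)]
    print(n,len(q), cv2.minEnclosingCircle(q[:,:2].astype(np.float32)),q.min(0),q.max(0))
a=cv2.imread('pics/side2.png')[110:330,150:400];b=cv2.imread('pics/w2.png')[:,120:520]
cv2.imwrite('pics/c2.png',np.hstack([cv2.resize(a,(400,352)),cv2.resize(b,(352,352))]))
E
```

```text
clock: 4.98
eef_pos: [602.9, -76.0, 105.4]
eef_rot: [3.141, -0.001, -3.136]
wrist_force: [-0.2, -0.1, -4.0]
finger_gap: 54.4
finger_force: 25.0
clock: 5.15
eef_pos: [603.0, -79.2, 105.7]
eef_rot: [-3.141, -0.001, -3.14]
wrist_force: [-0.4, 0.4, -4.2]
finger_gap: 54.1
finger_force: 25.0
[602.96621365 -79.21733524 105.74505603]Traceback (most recent call last):
  File "<stdin>", line 9, in <module>
    return umr_minimum(a, axis, None, out, keepdims, initial, where)
ValueError: zero-size array to reduction operation minimum which has no identity
```

```bash
python3 - <<'E'
from h import *
for n in('side2','w2'):
    z=load(n);P=cloud(z);hsv=cv2.cvtColor(z['im'],cv2.COLOR_RGB2HSV)
    m=(hsv[...,0]>=20)&(hsv[...,0]<=35)&(hsv[...,1]>110)&(z['d']>0)
    r=P[m]; q=r[(np.hypot(r[:,0]-604,r[:,1]+79)<45)&(r[:,2]>75)&(r[:,2]<140)]
    print(n,len(q)); 
    if len(q): print(cv2.minEnclosingCircle(q[:,:2].astype(np.float32)),q.min(0),q.max(0))
a=cv2.imread('pics/side2.png')[110:330,150:400];b=cv2.imread('pics/w2.png')[:,120:520]
cv2.imwrite('pics/c2.png',np.hstack([cv2.resize(a,(400,352)),cv2.resize(b,(352,352))]))
E
```

```text
side2 400
((600.4718017578125, -79.50603485107422), 28.614015579223633) [ 576.61567993 -107.92167745   99.43199861] [614.54375843 -51.45219567 130.53466023]
w2 6935
((604.3648681640625, -79.80921936035156), 27.908857345581055) [ 576.48255499 -107.09409986   99.67162168] [625.60551772 -52.51028177 129.73308506]
```

View pics/c2.png

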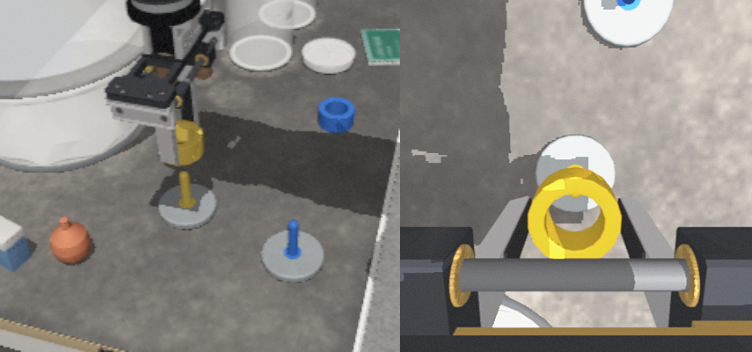

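The crop shows the ring held level and sitting over the yellow post. The wrist depth puts its centre at (603.5,-79.7) and its bottom at about 100, against the post at (604,-79). Alignment is well within the 11 mm clearance, so I lower.

```bash
python3 -m handwheel '0 0 -.4 0 1;0 0 -.4 0 1;0 0 -.4 0 1;0 0 -.4 0 1;0 0 -.3 0 1;0 0 -.1 0 1;0 0 0 0 1;0 0 0 0 1'; python3 -c "
from cell import *
camera('wrist');s=read_state();print(s['eef_pos'],s['wrist_force'])"
```

```text
clock: 5.97
eef_pos: [603.6, -78.4, 26.7]
eef_rot: [-3.141, 0.001, -3.139]
wrist_force: [0.4, 0.4, -2.9]
finger_gap: 54.2
finger_force: 25.0
[603.76703877 -78.37893568  27.04645455] [-0.23151633 -0.445725   -3.85119979]
```

```bash
python3 -m handwheel '0 0 -.1 0 1;0 0 -.05 0 1;0 0 -.02 0 1;0 0 0 0 1;0 0 0 0 1'
```

```text
clock: 6.43
eef_pos: [603.3, -78.1, 19.4]
eef_rot: [-3.142, 0.0, -3.139]
wrist_force: [-0.0, -0.6, -3.6]
finger_gap: 54.0
finger_force: 25.0
```

```bash
python3 -m handwheel '0 0 -.025 0 1;0 0 0 0 1;0 0 0 0 1'
```

```text
clock: 6.68
eef_pos: [603.2, -78.1, 18.3]
eef_rot: [3.142, -0.0, -3.139]
wrist_force: [-0.5, 0.8, -3.4]
finger_gap: 54.2
finger_force: 25.0
```

Within about 1 mm of the foot, with no contact yet. One small step more, then release.

```bash
python3 -m handwheel '0 0 -.02 0 1;0 0 0 0 1;0 0 0 0 1;0 0 0 0 .3;0 0 0 0 0;0 0 0 0 0;0 0 0 0 0;0 0 0 0 0;0 0 0 0 0;0 0 0 0 0;0 0 0 0 0' && python3 -m handwheel '0 0 .3 0 0;0 0 .6 0 0;0 0 1 0 0;0 0 1 0 0;0 0 1 0 0;0 0 .8 0 0;0 0 0 0 0;0 0 0 0 0'
python3 - <<'E'
from h import *
for n in('side','wrist'):
    snap(n,n+'3');z=load(n+'3');P=cloud(z);hsv=cv2.cvtColor(z['im'],cv2.COLOR_RGB2HSV)
    m=(hsv[...,0]>=20)&(hsv[...,0]<=35)&(hsv[...,1]>110)&(z['d']>0)
    r=P[m]; q=r[(np.hypot(r[:,0]-604,r[:,1]+79)<45)&(r[:,2]<100)]
    k=q[(q[:,2]>34)&(q[:,2]<46)]
    print(n,np.median(k,0),cv2.minEnclosingCircle(k[:,:2].astype(np.float32)),q[:,2].max())
a=cv2.imread('pics/side3.png')[110:330,150:400];b=cv2.imread('pics/wrist3.png')[:,120:520]
cv2.imwrite('pics/c3.png',np.hstack([cv2.resize(a,(400,352)),cv2.resize(b,(352,352))]))
E
```

```text
clock: 7.6
eef_pos: [603.2, -78.2, 17.4]
eef_rot: [3.142, -0.0, -3.139]
wrist_force: [0.6, -0.4, -0.3]
finger_gap: 93.9
finger_force: 0.0
clock: 8.27
eef_pos: [603.7, -78.2, 208.0]
eef_rot: [-3.141, 0.004, -3.139]
wrist_force: [0.3, -0.5, -1.3]
finger_gap: 93.9
finger_force: 0.0
side [599.91230804 -73.01141423  39.93041975] ((603.9581909179688, -77.71434783935547), 28.432048797607422) 67.91734066354184
wrist [602.20696037 -78.54176121  39.7171815 ] ((603.642333984375, -78.93977355957031), 26.68851089477539) 67.2127347984686
```

View pics/c3.png

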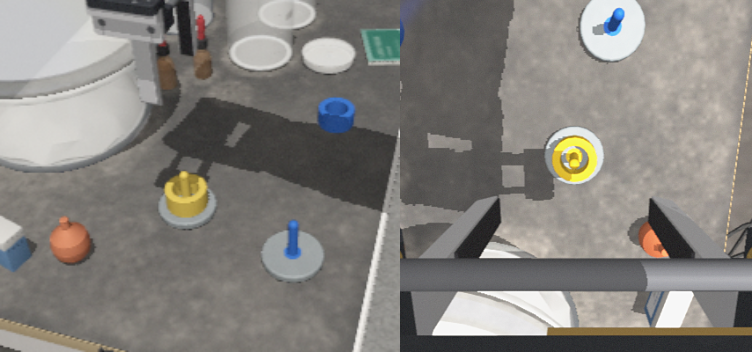

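The picture shows the yellow ring lying flat on the foot, around the post at crop (186,195). Its top is at 40 mm, as it must be. The gripper is clear above it and the blue ring has not been touched.

```bash
python3 -c "from cell import *
print(sign_off())"
```

```text
the job is handed in; nothing more can be done
None
```

The yellow ring is threaded over the yellow post and lies flat on the stand's foot, released with the gripper clear; the blue ring was left where it was, and the job was handed in at about 8.4 s.

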